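Prove and re-arm the weld positioner's stop button

TASK

Test the weld positioner's emergency stop: press the red mushroom button in until it latches and stays down, then push its bar round clockwise (seen from above) with a fingertip until the button pops out again. After that, with the button out, press the blue reset button fully in and let it go. Only touch and push, gently, without gripping anything; leave the brush, the ring and the can where they are, and finish clear of everything.

Things in the scene. Friction and masses are not known exactly. Their poses are not given: they have to be found in the camera images.
- stop_box: yellow stop station bolted to the bench, 100 x 100 mm, 70 mm high; origin at the centre of its underside, z up. On its centre line: a black collar (48 mm across, 8 mm high) and the red mushroom button, a dome 52 mm across and 12 mm high whose underside is 94 mm above the bench when out. With the twist at 0 the button's bar lies along the box's x axis
- stop_top (a point): centre of the top of the red bar (white stripe) across the dome, on the button's axis; goes down with the button. The bar is straight, 84 mm long, 12 mm wide; its top is 121 mm and its underside 99 mm above the bench when out, 9 mm lower when latched. Its ends stand 16 mm out past the dome's edge
- bar_end (a point): middle of the end face of one arm of the bar, 42 mm from the button's axis and 11 mm below the bar's top; goes round as the button is twisted. The other arm is its mirror image
- stop (a joint): how far the red button is in, m: 0 out, 0.011 at its stop. Past 0.0095 with the twist near 0 it latches and then stays in at about 0.009. Pressing takes 3 N at first, about 6 N to latch. When latched, it springs out once twisted enough if nothing holds it down
- stop_twist (a joint): twist of the red button, rad: 0 at rest, grows clockwise seen from above to 0.85; it does not turn the other way from 0. The latch lets go at about 0.5. A spring takes it back to 0 when let go; turning takes 0.03 to 0.09 N m (1 to 3 N at the bar's end)
- reset_box: grey reset station bolted to the bench, 80 x 80 mm and 60 mm high; origin at the centre of its underside. On the middle of its top a black round housing 48 mm across and 12 mm high, with the blue button in it
- reset_top (a point): centre of the top of the blue reset button (32 mm across), 82 mm above the bench when out, 10 mm above its housing
- reset (a joint): how far the blue button is pressed in, m: 0 out, 0.006 fully in (5 N); springs back when let go
- brush: loose hand brush, 170 mm long, lying along its x axis between the two stations, less than 45 mm high; leave it alone
- pipe_ring: loose steel pipe ring, 60 mm across, 40 mm high; origin at the centre of its underside; leave it alone
- spray_can: loose spray can, 60 mm across, 140 mm high, standing beyond the stations; origin at the centre of its underside; leave it alone
Not all that is in view belongs to the job. Leave any green or pink look-alike of the reset_box alone. There is more than one size of the stop_box; the one meant has the size given above.

How it is judged:
On the way, in this order (a step that is already met when the one before it is completed fails the run):
1. the red button is pressed in and latched, untwisted (value of joint stop above 0.008 m and value of joint stop_twist below 0.2 rad), for 0.2 s.
2. it is twisted clockwise while in (value of joint stop above 0.006 m and value of joint stop_twist above 0.3 rad).
3. it has popped out again (value of joint stop below 0.002 m), for 0.2 s.
4. the blue reset button is pressed in (value of joint reset above 0.0045 m), for 0.05 s.
At the end, for the whole second after the job is handed in: the red button is out (within 2 mm) and untwisted (within 0.15 rad), the blue button is out (within 1.5 mm), and brush, ring and can are within 20 mm of where they stood (value of joint stop below 0.002 m and value of joint stop_twist below 0.15 rad and value of joint reset below 0.0015 m and distance of each of brush, pipe_ring, spray_can from where it was at the start of the episode below 0.02 m); the robot touches nothing.
It fails at once if the reset button is pressed while the stop button is in (value of joint reset above 0.003 m and value of joint stop above 0.004 m).
It fails at once if a loose thing is lifted or pushed away (20 mm) (distance of any of brush, pipe_ring, spray_can from where it was at the start of the episode above 0.02 m).
It fails at once if the can is tipped (angle between spray_can's own z axis and vertical above 0.3 rad).
It fails at once if a button is pressed or squeezed too hard (45 N) (contact force between stop_box and the arm above 45 N or contact force between any of stop_box, reset_box and the fingers above 45 N).
It also fails if it takes over 58 s, if anything falls off the work surface, if the arm or the gripper's body presses on something with over 40 N, if the wrist force passes 120 N, or if a joint passes its speed limit or range.

ROBOT

A 6-joint arm with a two-finger parallel gripper is mounted at the origin on the work surface. World frame = base frame: x ahead of the robot, y to its left, z up, the work surface at z = 0. Lengths are in m, angles in rad, forces in N, time in s.
With the tool pointing down it reaches from about 0.4 to 0.825 m from the base axis. Payload 7 kg.
Tool frame: the origin (TCP) lies midway between the tips of the shut fingers; the grasp point (between the pads) lies 19 mm behind it; z points along the fingers, y is the line along which they close (so a half turn about z gives the same grasp; the last joint's range is limited). The gripper opens to 85 mm and grips with 20 to 120 N. Pads are 22 mm wide; open, the fingers measure 114 mm over their backs; the gripper's body (76 mm by 85 mm) begins 54 mm behind the grasp point. The pads swing forward as they close: fully open they stand 13 mm farther back than shut.
Start: joints at [1.505, 0.359, 0.012, 0, -1.224, -0.288], TCP at [0.234, 0.633, 0.231] pointing down, gripper open.
Joint ranges: [-3.07, 3.07], [-1.43, 2.12], [-1.02, 1.25], [-3.03, 1.67], [-3.05, -0], [-3.03, 3.03]. Speed limits (rad/s): [2.39, 2.39, 3.01, 3.14, 3.14, 3.14].

INTERFACE

Orientations are given as a 3x3 rotation matrix whose columns are the frame's x, y, z axes.
In Python, from workcell import robot gives the robot as it stands. The module is installed in compiled form; this text tells all that it offers.
- The arm moves only by the tool play_rows, never from a script. Its argument "increments" is a list of rows, each a list of 3 entries, a list of its own where there are three numbers: the turn, a rotation vector about the tool's x, y, z in degrees, then the shift along the tool's x, y, z in units of 25 mm (1.0 is 25 mm), then the closure, from -1 (fully open) to 1 (shut). In form: [[[ax, ay, az], [tx, ty, tz], hand], ...]. A call has 1 to 20 rows; each row is the pose to reach, as a shift and turn from the pose commanded when the call began, along the tool's axes at that moment; what a row does not reach only later rows make up. A row lasts 1/10 s, in which the tool goes at most 50 mm and 8.59 degrees, less where a joint would pass 70% of its speed; a pose out of reach is approached as far as the arm can. A call with a gripper value outside its range is refused whole. The fingers move at their own pace and stop on an object; "grip_force" is the grip in N (left out, the last holds). Time passes only in rows, so rows that repeat a pose let the fingers close. It gives the time, the measured TCP pose, the force, the opening and the grip force at its end, in the units of the state.
- robot.state(): the state, without advancing time (a new reading comes with each control period).
- robot.capture(name): name is "side" or "top" or "wrist"; returns a dict with "pixels" (384x512x3 uint8, red, green, blue), "fx", "fy", "cx", "cy" (pixels), "R" (3x3) and "t" (3): a world point X has camera coordinates R X + t. Camera axes: x right, y down, z forward; pixel columns grow to the right and rows downward; lengths in m; the calibration is good to about 2 mm. A picture is of the moment at which its call begins. There is no depth.
- robot.hand_in(): hands the job in; it is judged then, once.
Trained networks look in the newest picture that a camera, given by its name, has taken for a name from the list of things; names that differ only in an ending like _2 or _b are one class to them, and where a whole thing is asked for, a point or a joint stands for the part that bears it (a point fixed in the world has none). Each returns a list of dicts, best first, with "p" (0 to 1); they miss things now and then, are a little off and sometimes report something else, mostly with a low value. They report only what shows in the picture. A call takes as long as a camera call. They do not tell look-alikes from the thing itself.
- robot.recognise(label, camera): "point" ([column, row] in pixels, amid what is visible of it).
- robot.spot_point(label, camera): "point" ([column, row] in pixels: a listed point, or the origin of a listed thing).
The state is a dict: "time": time; "joints": joint angles; "qvel": joint speeds; "joint_torque": joint torques, N m; "tool_pos": TCP position; "ee_rot": TCP orientation; "force": force on the tool from outside, world axes, zero at the start; "torque": the same for the moment, N m; "gripper_width": finger opening in m; "grasp_force": force on a finger pad.
Only numpy, scipy, OpenCV 4.12 (cv2) and the standard library are available. Lean on these libraries where they do the work, as an engineer would, in place of code of your own. Each camera call takes 0.05 s, during which the arm holds its last target. There are 200 camera calls.

## Working session

There is one attempt and no reset: what is moved stays moved. The work goes in short steps, Python scripts to look and compute and a tool call to move; the robot and the scene stay as the last step left them, time stands still between calls to the robot, and variables do not carry over. Pictures are saved under pics/ and viewed, at most 10 in all, crops included, and the job is handed in when it is done.

Besides the shell and the picture viewer there is one more tool, called as name(argument=value, ...) on one line, values as JSON. play_rows: Moves the arm, as the interface text tells. Its arguments: {"type":"object","properties":{"increments":{"type":"array","items":{"type":"array"}},"grip_force":{"type":"number"}},"required":["increments"]}

```bash
mkdir -p pics
cat > h.py <<'E'
import numpy as np, cv2
from workcell import robot
def snap(c,fn=None):
    d=robot.capture(c)
    if fn: cv2.imwrite('pics/'+fn,d['pixels'][:,:,::-1])
    return d
def ray(d,p):
    R=np.array(d['R']);t=np.array(d['t'])
    v=R.T@np.array([(p[0]-d['cx'])/d['fx'],(p[1]-d['cy'])/d['fy'],1.]);return -R.T@t,v
def atz(d,p,z):
    c,v=ray(d,p);return c+v*(z-c[2])/v[2]
def proj(d,X):
    q=np.array(d['R'])@np.array(X)+np.array(d['t']);return [d['fx']*q[0]/q[2]+d['cx'],d['fy']*q[1]/q[2]+d['cy']]
E
python3 - <<'E'
from h import *
np.set_printoptions(precision=3,suppress=True)
Z=dict(stop_box=0,stop_top=.121,bar_end=.110,reset_box=0,reset_top=.082,brush=.02,pipe_ring=0,spray_can=0)
ims=[]
for c in('top','side'):
    d=snap(c);ims.append(d['pixels'][:,:,::-1])
    cc,_=ray(d,[0,0]);print(c,cc)
    for l,z in Z.items():
        for r in robot.spot_point(l,c)[:4]:
            print(c,l,round(r['p'],2),np.round(r['point']),atz(d,r['point'],z))
cv2.imwrite('pics/a.png',ims[0]);cv2.imwrite('pics/b.png',ims[1])
print(robot.state())
E
```

```text
top [0.326 0.049 1.328]
top stop_box 0.95 [357. 274.] [ 0.364 -0.275  0.   ]
top stop_box 0.62 [333. 224.] [ 0.508 -0.207  0.   ]
top stop_box 0.38 [203. 192.] [0.6   0.189 0.   ]
top stop_top 0.91 [344. 216.] [ 0.516 -0.215  0.121]
top stop_top 0.71 [363. 274.] [ 0.359 -0.262  0.121]
top bar_end 0.72 [370. 266.] [ 0.382 -0.284  0.11 ]
top bar_end 0.53 [346. 206.] [ 0.547 -0.225  0.11 ]
top reset_box 0.9 [154. 174.] [0.656 0.341 0.   ]
top reset_box 0.66 [200. 194.] [0.595 0.198 0.   ]
top reset_box 0.61 [191. 239.] [0.458 0.218 0.   ]
top reset_top 0.54 [188. 237.] [0.453 0.217 0.082]
top reset_top 0.52 [194. 185.] [0.604 0.206 0.082]
top reset_top 0.47 [148. 168.] [0.652 0.342 0.082]
top brush 0.79 [263. 220.] [0.516 0.005 0.02 ]
top brush 0.49 [196. 185.] [0.617 0.209 0.02 ]
top pipe_ring 0.58 [251. 262.] [0.391 0.039 0.   ]
top spray_can 0.8 [256. 148.] [0.744 0.03  0.   ]
top spray_can 0.67 [260. 217.] [0.526 0.014 0.   ]
side [ 0.469 -0.758  1.035]
side stop_box 0.85 [176. 319.] [ 0.356 -0.277  0.   ]
side stop_box 0.59 [244. 285.] [ 0.521 -0.206  0.   ]
side stop_top 0.81 [238
[... 584 characters left out ...]
] [ 0.535 -0.019  0.02 ]
side pipe_ring 0.83 [185. 211.] [0.383 0.038 0.   ]
side spray_can 0.91 [317. 204.] [0.752 0.022 0.   ]
side spray_can 0.21 [256. 162.] [0.599 0.198 0.   ]
{'time': 0.9, 'joints': array([ 1.505,  0.359,  0.012,  0.   , -1.224, -0.288]), 'qvel': array([-0.   ,  0.001,  0.001, -0.002,  0.001,  0.002]), 'joint_torque': array([ -0.   , -58.296,  29.366,   6.942,  -0.   ,   0.   ]), 'tool_pos': array([0.234, 0.633, 0.231]), 'ee_rot': array([[ 0.938, -0.346,  0.   ],
       [-0.346, -0.938,  0.   ],
       [ 0.   , -0.   , -1.   ]]), 'force': array([ 0.225, -0.296, -0.569]), 'torque': array([-0.063, -0.032, -0.01 ]), 'grasp_force': 0.0, 'gripper_width': 0.0855880170374958}
```

View pics/a.png

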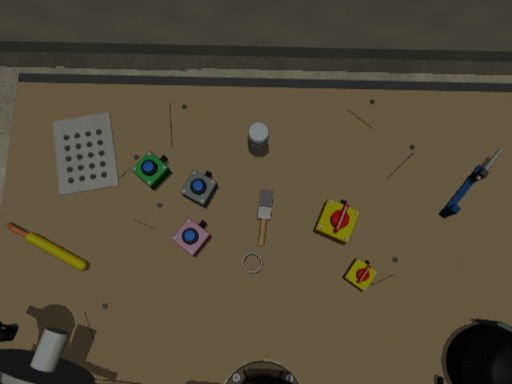

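View pics/b.png

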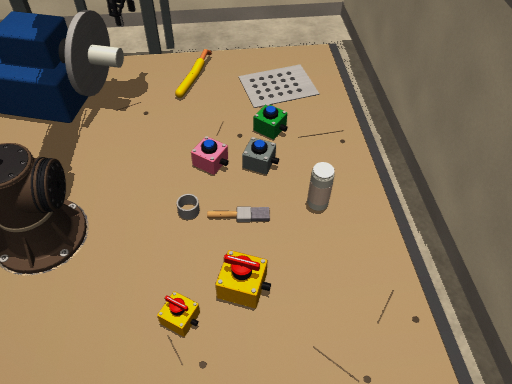

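Target stop station is the big yellow one (340,220 in top; 242,275 in side). Its small twin is at (361,274). The grey reset is at (200,187) in top and (258,155) in side, with pink and green decoys beside it. Brush, ring and can lie between the two stations. The current tool yaw is nearly along the bar already.

play_rows(increments=[[[0,0,0],[14.6,12.2,-1],1],[[0,0,0],[14.6,12.2,-1],1],[[0,0,0],[14.6,12.2,-1],1],[[0,0,0],[14.6,12.2,-1],1],[[0,0,0],[14.6,12.2,-1],1],[[0,0,0],[14.6,12.2,-1],1],[[0,0,0],[14.6,12.2,-1],1],[[0,0,0],[14.6,12.2,-1],1],[[0,0,0],[22,27.8,-1],1],[[0,0,0],[22,27.8,-1],1],[[0,0,0],[22,27.8,-1],1],[[0,0,0],[22,27.8,-1],1],[[0,0,0],[22,27.8,-1],1],[[0,0,0],[22,27.8,-1],1],[[0,0,0],[22,27.8,-1],1],[[0,0,0],[22,27.8,-1],1],[[0,0,0],[22,27.8,-1],1],[[0,0,0],[22,27.8,-1],1],[[0,0,0],[22,27.8,-1],1],[[0,0,0],[22,27.8,-1],1]])

```text
time: 2.9
tool_pos: [0.5087, -0.2107, 0.2558]
ee_rot: [[0.937, -0.349, -0.001], [-0.349, -0.937, 0.0], [-0.001, 0.0, -1.0]]
force: [0.3, 0.3, 0.1]
gripper_width: 0.0
grasp_force: 0.0
```

Run:
```python
from h import *
np.set_printoptions(precision=3,suppress=True)
d=snap('wrist','c.png');print(ray(d,[256,192]))
for l,z in dict(stop_box=0,stop_top=.121,bar_end=.110).items():
    for r in robot.spot_point(l,'wrist')[:4]: print(l,round(r['p'],2),np.round(r['point']),atz(d,r['point'],z))
s=robot.state();print(s['time'],s['joints'],s['tool_pos'],s['ee_rot'],s['gripper_width'],s['force'])
```

```text
(array([ 0.583, -0.238,  0.398]), array([-0.297,  0.114, -0.948]))
stop_box 0.98 [253. 149.] [ 0.518 -0.209  0.   ]
stop_box 0.8 [328. 230.] [ 0.364 -0.271  0.   ]
stop_top 0.66 [350. 259.] [ 0.389 -0.273  0.121]
stop_top 0.56 [254. 172.] [ 0.516 -0.211  0.121]
bar_end 0.81 [252. 128.] [ 0.555 -0.223  0.11 ]
3.1 [-0.032  0.137 -0.227 -0.    -1.207  1.251] [ 0.509 -0.208  0.257] [[ 0.939 -0.345  0.   ]
 [-0.345 -0.939  0.   ]
 [ 0.    -0.    -1.   ]] 0.0002695293356724975 [-0.378  0.648  0.518]
```

View pics/c.png

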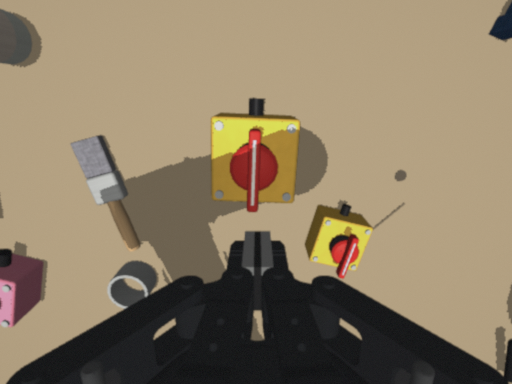

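The large box is centred at about (255,158) in the wrist view. The bar with its white stripe runs from (255,132) to (252,210), close to the tool's x axis. I'll refine this from the stripe pixels.

Run:
```python
from h import *
np.set_printoptions(precision=4,suppress=True)
d=snap('wrist');p=d['pixels'].astype(int)
y,x=np.mgrid[:384,:512]
win=(x>235)&(x<275)&(y>120)&(y<218)
red=(p[...,0]>90)&(p[...,1]<60)&(p[...,2]<60)
sat=p.max(2)-p.min(2)
st=win&(sat<50)&(p.min(2)>110)
print(st.sum(),y[st].min(),y[st].max())
pts=np.array([atz(d,q,.121)[:2] for q in np.c_[x[st],y[st]]])
r=cv2.minAreaRect(pts.astype(np.float32));print('stripe rect',r)
vx,vy,a,b=cv2.fitLine(pts.astype(np.float32),2,0,.01,.01).ravel();print(vx,vy,np.degrees(np.arctan(vy/vx)),a,b)
u=np.array([vx,vy]);t=pts@u;print('ends',t.min(),t.max(),'mid',np.array([a,b])+u*((t.min()+t.max())/2-np.array([a,b])@u))
# other check: top camera
d=snap('top');p=d['pixels'].astype(int)
st=(x>325)&(x<358)&(y>195)&(y<240)&(p.max(2)-p.min(2)<60)&(p.min(2)>100)
print(st.sum())
```

```text
314 140 217
stripe rect ((0.5087189674377441, -0.2054915875196457), (0.03934527561068535, 0.0794682651758194), 69.79045867919922)
0.9339909 -0.35729676 -20.934273 0.50508535 -0.20523587
ends 0.5085805580938692 0.5883293974865066 mid [ 0.5082 -0.2064]
8
```

Run:
```python
from h import *
np.set_printoptions(precision=4,suppress=True)
d=snap('wrist');p=d['pixels'].astype(int)
y,x=np.mgrid[:384,:512]
st=(x>244)&(x<264)&(y>125)&(y<214)&(p.max(2)-p.min(2)<50)&(p.min(2)>110)
n,l,s,c=cv2.connectedComponentsWithStats(st.astype(np.uint8),connectivity=8);k=1+s[1:,4].argmax();st=l==k;print(s[k])
pts=np.array([atz(d,q,.121)[:2] for q in np.c_[x[st],y[st]]],np.float32)
r=cv2.minAreaRect(pts);print('stripe',r)
red=(p[...,0]>80)&(p[...,1]<70)&(p[...,2]<70)&(x>215)&(x<295)&(y>110)&(y<215)
pr=np.c_[x[red],y[red]]
bar=pr; print('red rows',pr[:,1].min(),pr[:,1].max(),'cols',pr[:,0].min(),pr[:,0].max())
# predicted outlines for candidate centres
for c0 in ([.5087,-.2055],[.513,-.209],[.516,-.211]):
    u=np.array([np.cos(-.365),np.sin(-.365)])
    print(c0,[np.round(proj(d,[*(np.array(c0)+k*u),.121]),1) for k in(-.042,.042)])
    w=np.array([u[1],-u[0]]);print([np.round(proj(d,[*(np.array(c0)+k*w),.097]),1) for k in(-.026,.026)], np.round(proj(d,[*(np.array(c0)-.042*u),.099]),1))
```

```text
[253 140   6  65 224]
stripe ((0.5152861475944519, -0.20875230431556702), (0.0034414425026625395, 0.0652165561914444), 67.37631225585938)
red rows 114 210 cols 224 279
[0.5087, -0.2055] [array([254.6, 219.1]), array([255.5, 137.7])]
[array([230.9, 173.7]), array([279.4, 174.3])] [254.7 211.1]
[0.513, -0.209] [array([256.3, 214.4]), array([257.4, 132.1])]
[array([232.5, 168.9]), array([281.2, 169.5])] [256.4 206.7]
[0.516, -0.211] [array([257.1, 211.3]), array([258.3, 128.4])]
[array([233.2, 165.7]), array([282.1, 166.3])] [257.1 203.7]
```

play_rows(increments=[[[0,0,2.4],[0.24,-0.05,2],1],[[0,0,2.4],[0.24,-0.05,4],1],[[0,0,2.4],[0.24,-0.05,5],1],[[0,0,2.4],[0.24,-0.05,5.3],1],[[0,0,2.4],[0.24,-0.05,5.45],1],[[0,0,2.4],[0.24,-0.05,5.5],1],[[0,0,2.4],[0.24,-0.05,5.55],1],[[0,0,2.4],[0.24,-0.05,5.6],1],[[0,0,2.4],[0.24,-0.05,5.65],1],[[0,0,2.4],[0.24,-0.05,5.7],1],[[0,0,2.4],[0.24,-0.05,5.7],1]])

```text
time: 4.35
tool_pos: [0.5161, -0.2103, 0.1152]
ee_rot: [[0.923, -0.385, 0.003], [-0.385, -0.923, -0.0], [0.003, -0.001, -1.0]]
force: [-0.3, 0.1, 3.3]
gripper_width: 0.0003
grasp_force: 1.5
```

play_rows(increments=[[[0,0,0],[0,0,0.06],1],[[0,0,0],[0,0,0.12],1],[[0,0,0],[0,0,0.16],1],[[0,0,0],[0,0,0.2],1],[[0,0,0],[0,0,0.2],1]])

```text
time: 4.85
tool_pos: [0.516, -0.2103, 0.11]
ee_rot: [[0.923, -0.385, 0.002], [-0.385, -0.923, -0.001], [0.002, -0.0, -1.0]]
force: [-2.6, 3.3, 11.1]
gripper_width: 0.0001
grasp_force: 5.9
```

play_rows(increments=[[[0,0,0],[0,0,-0.8],1],[[0,0,0],[0,0,-1.6],1],[[0,0,0],[1.4,-1.3,-1.6],1],[[0,0,0],[1.4,-1.3,-1.6],1],[[0,0,0],[1.4,-1.3,-1.6],1]])

```text
time: 5.35
tool_pos: [0.5599, -0.1934, 0.1477]
ee_rot: [[0.923, -0.385, -0.002], [-0.385, -0.923, 0.0], [-0.002, 0.0, -1.0]]
force: [0.1, 0.0, -1.1]
gripper_width: -0.0002
grasp_force: 0.0
```

Run:
```python
from h import *
d=snap('wrist');e=snap('side')
w=d['pixels'][:,:,::-1];s=cv2.resize(e['pixels'][200:320,190:310,::-1],(384,384))
cv2.imwrite('pics/d.png',cv2.resize(np.hstack([w[:,56:456],s]),(784,384)))
st=robot.state();print(st['tool_pos'],st['ee_rot'],st['time'])
y,x=np.mgrid[:384,:512];p=d['pixels'].astype(int)
m=((p.max(2)-p.min(2)<50)&(p.min(2)>110)).astype(np.uint8)
n,l,S,c=cv2.connectedComponentsWithStats(m,connectivity=8)
for k in range(1,n):
    if 80<S[k,4]<1500:
        q=l==k
        for z in(.121,.112):print(z,S[k],cv2.minAreaRect(np.array([atz(d,a,z)[:2] for a in np.c_[x[q],y[q]]],np.float32)))
```

```text
[ 0.55887946 -0.19378199  0.14785278] [[ 9.22634478e-01 -3.85670259e-01 -2.01772164e-03]
 [-3.85670580e-01 -9.22636518e-01  2.43167994e-04]
 [-1.95540633e-03  5.53820699e-04 -9.99997935e-01]] 5.45
0.121 [172 144  81  40  85] ((0.6060495972633362, -0.1835738718509674), (0.0034432634711265564, 0.05407126992940903), 3.5451302528381348)
0.112 [172 144  81  40  85] ((0.6045898795127869, -0.1814429610967636), (0.0036264299415051937, 0.05694793537259102), 3.5451080799102783)
0.121 [241 189  12  11 100] ((0.5821772217750549, -0.1953434944152832), (0.006765768863260746, 0.006490990053862333), 67.30522918701172)
0.112 [241 189  12  11 100] ((0.5794474482536316, -0.19383877515792847), (0.007125706411898136, 0.006836247630417347), 67.30548095703125)
0.121 [343 189  11  11  99] ((0.5581549406051636, -0.2528611719608307), (0.006124467588961124, 0.006691425107419491), 72.53245544433594)
0.112 [343 189  11  11  99] ((0.5541470646858215, -0.25441646575927734), (0.006450289860367775, 0.007047431543469429), 72.53302764892578)
0.121 [ 49 200  43  31 786] ((0.6129562854766846, -0.08729270845651627), (0.025456080213189125, 0.016296477988362312), 83.23015594482422)
0.112 [ 49 200  43  31 786] ((0.6118640303611755, -0.08003947138786316), (0.02681041695177555, 0.01716344803571701), 83.2303695678711)
0.121 [300 223   7  59 279] ((0.5302311182022095, -0.21327972412109375), (0.0031687128357589245, 0.04312582686543465), 67.2754898071289)
0.112 [300 223   7  59 279] ((0.5247376561164856, -0.21272920072078705), (0.003337293863296509, 0.04542016610503197), 67.27560424804688)
0.121 [  71  245   48   51 1106] ((0.5697602033615112, -0.08264040946960449), (0.02536267600953579, 0.03529427573084831), 85.9716567993164)
0.112 [  71  245   48   51 1106] ((0.5663696527481079, -0.07513963431119919), (0.02671201527118683, 0.03717202693223953), 85.9716567993164)
```

View pics/d.png

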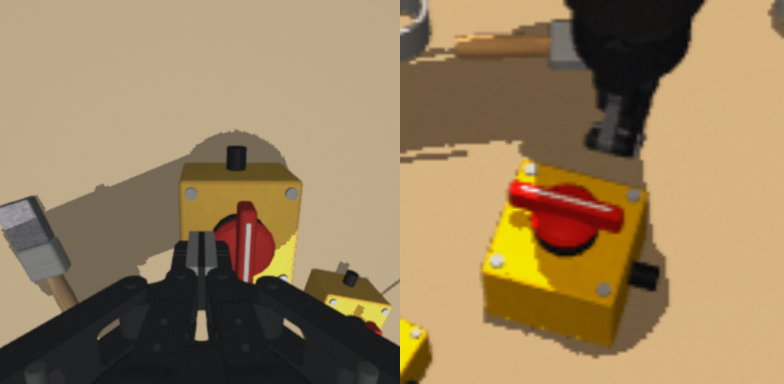

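The wrist view (left) and side view (right) show the button latched: the stripe position only matches a bar top at 0.112. The fingertip is beside the bar's far arm. Next I lower it and push round.

play_rows(increments=[[[0,0,0],[0,0,1],1],[[0,0,0],[0,0,1.9],1],[[0,0,0],[0,0,1.9],1]])

```text
time: 5.75
tool_pos: [0.5568, -0.1938, 0.0982]
ee_rot: [[0.922, -0.387, -0.006], [-0.387, -0.922, 0.001], [-0.006, 0.002, -1.0]]
force: [0.0, 0.4, -0.0]
gripper_width: 0.0001
grasp_force: 0.0
```

play_rows(increments=[[[0,0,0],[0.06,0.41,0],1],[[0,0,5.7],[0.13,0.56,0],1],[[0,0,11.5],[0.19,0.71,0],1],[[0,0,17.2],[0.24,0.87,0],1],[[0,0,22.9],[0.26,1.03,0],1],[[0,0,22.9],[0.26,1.03,0],1]])

```text
time: 6.35
tool_pos: [0.5566, -0.221, 0.103]
ee_rot: [[0.699, -0.715, 0.002], [-0.715, -0.699, -0.0], [0.002, -0.002, -1.0]]
force: [-0.9, 1.2, 1.0]
gripper_width: -0.0002
grasp_force: 0.6
```

Run:
```python
from h import *
e=snap('side');t=snap('top')
cv2.imwrite('pics/e.png',np.hstack([cv2.resize(e['pixels'][200:320,190:310,::-1],(390,390)),cv2.resize(t['pixels'][170:270,290:390,::-1],(390,390))]))
st=robot.state();print(st['tool_pos'],st['ee_rot'],st['force'],st['time'])
```

```text
[ 0.55661502 -0.22064477  0.10266762] [[ 7.01927532e-01 -7.12245038e-01  2.17825570e-03]
 [-7.12245836e-01 -7.01929910e-01 -5.20636443e-04]
 [ 1.89980355e-03 -1.18600450e-03 -9.99997492e-01]] [ 0.19418118 -0.099599    1.95549289] 6.45
```

View pics/e.png

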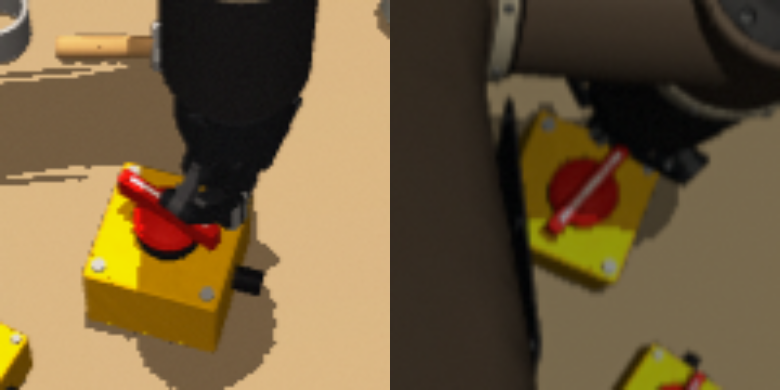

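Top crop: the bar has turned about 0.37 rad, with the tip against its far arm and low force. Continuing past 0.5.

play_rows(increments=[[[0,0,5.7],[0.07,0.15,0],1],[[0,0,11.5],[0.13,0.3,0],1],[[0,0,17.2],[0.18,0.46,0],1],[[0,0,17.2],[0.18,0.46,0],1],[[0,0,17.2],[0.18,0.46,0],1]])

```text
time: 6.95
tool_pos: [0.5517, -0.2315, 0.102]
ee_rot: [[0.461, -0.887, 0.002], [-0.887, -0.461, -0.0], [0.001, -0.001, -1.0]]
force: [2.1, 0.8, 1.3]
gripper_width: -0.0
grasp_force: 1.0
```

Run:
```python
from h import *
e=snap('side');t=snap('top')
cv2.imwrite('pics/f.png',np.hstack([cv2.resize(e['pixels'][200:320,190:310,::-1],(390,390)),cv2.resize(t['pixels'][170:270,290:390,::-1],(390,390))]))
st=robot.state();print(st['tool_pos'],st['ee_rot'],st['force'],st['time'])
```

```text
[ 0.55143853 -0.23129256  0.10172376] [[ 4.60446472e-01 -8.87686896e-01  1.01048510e-03]
 [-8.87687183e-01 -4.60446942e-01 -2.81633261e-04]
 [ 7.15276930e-04 -7.67317633e-04 -9.99999450e-01]] [2.38923761 0.23049858 1.80277779] 7.05
```

View pics/f.png

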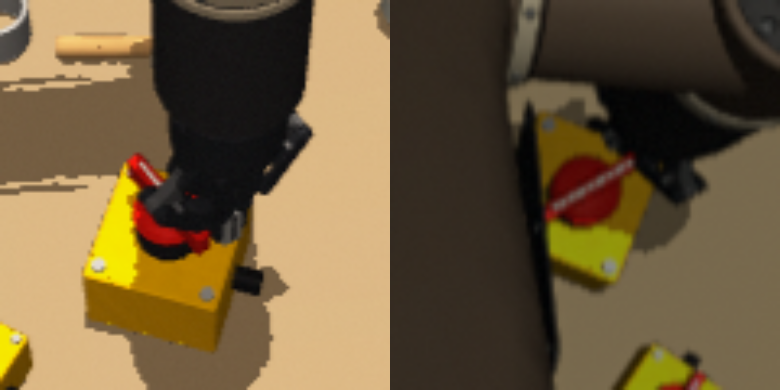

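The bar is now at about 0.6 rad and the button seems raised. I'll push slightly more, then back away along −y and up.

play_rows(increments=[[[0,0,5.7],[0.07,0.15,0],1],[[0,0,5.7],[0.07,0.15,0],1],[[0,0,5.7],[0.07,0.15,0],1],[[0,0,0],[0,-0.4,0],1],[[0,0,0],[0,-0.9,0],1],[[0,0,0],[0,-1.4,0],1],[[0,0,0],[0,-2,0],1],[[0,0,0],[0,-2,0],1],[[0,0,0],[0,-2,-2],1],[[0,0,0],[0,-2,-4],1],[[0,0,0],[0,-2,-6],1],[[0,0,0],[0,-2,-6],1]])

```text
time: 8.25
tool_pos: [0.5987, -0.2094, 0.2598]
ee_rot: [[0.458, -0.889, 0.012], [-0.889, -0.458, -0.003], [0.008, -0.009, -1.0]]
force: [-0.1, -0.3, 0.1]
gripper_width: -0.0001
grasp_force: 0.0
```

Run:
```python
from h import *
e=snap('side');t=snap('wrist')
cv2.imwrite('pics/g.png',np.hstack([cv2.resize(e['pixels'][200:320,190:310,::-1],(390,390)),cv2.resize(t['pixels'][:,64:448,::-1],(390,390))]))
st=robot.state();print(st['tool_pos'],st['ee_rot'],st['joints'],st['time'])
```

```text
[ 0.59587117 -0.2082273   0.25295018] [[ 4.57141089e-01 -8.89389376e-01  2.92625820e-03]
 [-8.89393426e-01 -4.57142534e-01  1.93338015e-04]
 [ 1.16576431e-03 -2.69097755e-03 -9.99995700e-01]] [-2.76105561e-02  2.73126201e-01 -6.04615249e-02 -2.90333433e-04
 -1.23428880e+00  5.02486025e-01] 8.35
```

View pics/g.png

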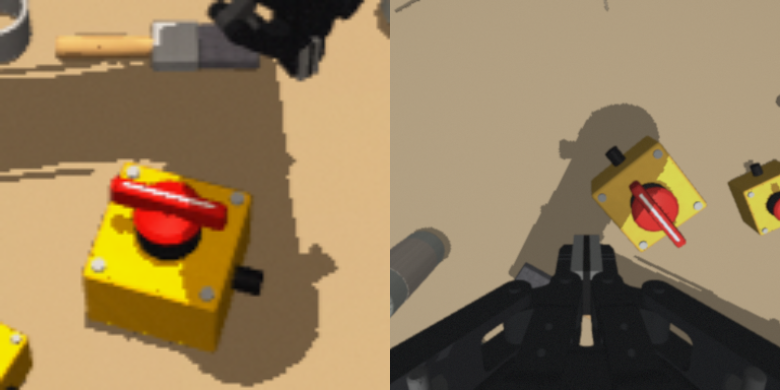

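The button is out with its collar showing, and the bar is back at rest along the box axis. Going to the reset station.

play_rows(increments=[[[0,0,0],[-14.6,-7.7,0],1],[[0,0,0],[-14.6,-7.7,0],1],[[0,0,0],[-14.6,-7.7,0],1],[[0,0,0],[-14.6,-7.7,0],1],[[0,0,0],[-14.6,-7.7,0],1],[[0,0,0],[-14.6,-7.7,0],1],[[0,0,0],[-14.6,-7.7,0],1],[[0,0,0],[-14.6,-7.7,0],1],[[0,0,0],[-14.6,-7.7,0],1],[[0,0,0],[-14.6,-7.7,0],1],[[0,0,0],[-14.6,-7.7,0],1],[[0,0,0],[-14.6,-7.7,0],1]])

```text
time: 9.55
tool_pos: [0.5993, 0.203, 0.2507]
ee_rot: [[0.457, -0.89, -0.001], [-0.89, -0.457, -0.001], [0.0, 0.001, -1.0]]
force: [0.3, -0.3, 0.2]
gripper_width: 0.0002
grasp_force: 0.0
```

Run:
```python
from h import *
np.set_printoptions(precision=4,suppress=True)
t=snap('wrist','i.png')
for r in robot.spot_point('reset_top','wrist'): print(round(r['p'],2),np.round(r['point']),atz(t,r['point'],.082))
hsv=cv2.cvtColor(t['pixels'],cv2.COLOR_RGB2HSV);m=cv2.inRange(hsv,(100,150,60),(130,255,255))
n,l,S,c=cv2.connectedComponentsWithStats(m)
for k in range(1,n):
    if S[k,4]>100: print(S[k],atz(t,c[k],.080))
st=robot.state();print(st['tool_pos'],st['ee_rot'],st['force'],st['time'])
```

```text
0.88 [160. 253.] [0.6573 0.3479 0.082 ]
0.7 [253. 162.] [0.6076 0.1968 0.082 ]
0.7 [357. 232.] [0.4604 0.216  0.082 ]
[239 147  30  29 651] [0.6074 0.1964 0.08  ]
[342 216  29  26 574] [0.463  0.2132 0.08  ]
[146 234  28  26 559] [0.6605 0.3415 0.08  ]
[0.5996 0.2029 0.2512] [[ 0.4561 -0.8899 -0.0003]
 [-0.8899 -0.4561 -0.0002]
 [ 0.      0.0003 -1.    ]] [-0.3333 -0.6744  0.2584] 9.65
```

View pics/i.png

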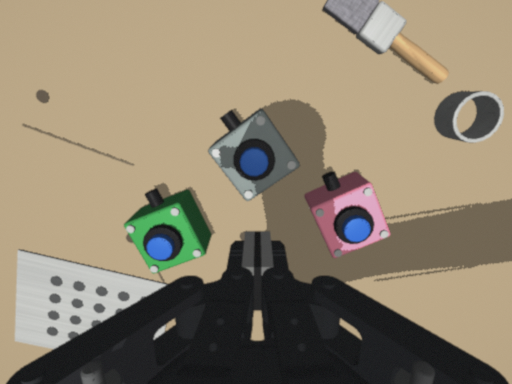

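The grey station's blue button is at (254,161), between the green decoy (160,247) and the pink one (355,228). Pressing it.

play_rows(increments=[[[0,0,0],[0.25,-0.14,2],1],[[0,0,0],[0.25,-0.14,4],1],[[0,0,0],[0.25,-0.14,5.6],1],[[0,0,0],[0.25,-0.14,6.3],1],[[0,0,0],[0.25,-0.14,6.6],1],[[0,0,0],[0.25,-0.14,6.75],1],[[0,0,0],[0.25,-0.14,6.85],1],[[0,0,0],[0.25,-0.14,6.95],1],[[0,0,0],[0.25,-0.14,7.0],1],[[0,0,0],[0.25,-0.14,7.02],1],[[0,0,0],[0.25,-0.14,7.02],1]])

```text
time: 10.75
tool_pos: [0.6062, 0.2003, 0.0767]
ee_rot: [[0.458, -0.889, 0.002], [-0.889, -0.458, 0.0], [0.0, -0.002, -1.0]]
force: [1.6, -2.8, 4.2]
gripper_width: 0.0001
grasp_force: 2.2
```

play_rows(increments=[[[0,0,0],[0,0,0.03],1],[[0,0,0],[0,0,0.06],1],[[0,0,0],[0,0,0.06],1]])

```text
time: 11.05
tool_pos: [0.6063, 0.2004, 0.076]
ee_rot: [[0.458, -0.889, 0.002], [-0.889, -0.458, 0.0], [0.001, -0.002, -1.0]]
force: [-1.3, -4.1, 13.2]
gripper_width: -0.0003
grasp_force: 6.4
```

play_rows(increments=[[[0,0,0],[0,0,-0.5],1],[[0,0,0],[0,0,-2],1],[[0,0,0],[0,0,-4],1],[[0,0,0],[0,0,-6],1],[[0,0,0],[0,0,-6],1],[[0,0,0],[0,0,-6],1],[[0,0,0],[0,0,-6],1]])

```text
time: 11.75
tool_pos: [0.6046, 0.2004, 0.2233]
ee_rot: [[0.457, -0.889, -0.002], [-0.889, -0.457, -0.0], [-0.001, 0.002, -1.0]]
force: [0.1, 0.5, -0.8]
gripper_width: 0.0002
grasp_force: 0.0
```

Run:
```python
from h import *
e=snap('side');cv2.imwrite('pics/j.png',cv2.resize(e['pixels'][90:330,140:370,::-1],(575,600)))
st=robot.state();print(st['tool_pos'],st['force'],st['time'])
```

```text
[0.60459641 0.20022902 0.22286054] [-0.17376739 -0.6780129  -0.74999456] 11.8
```

View pics/j.png

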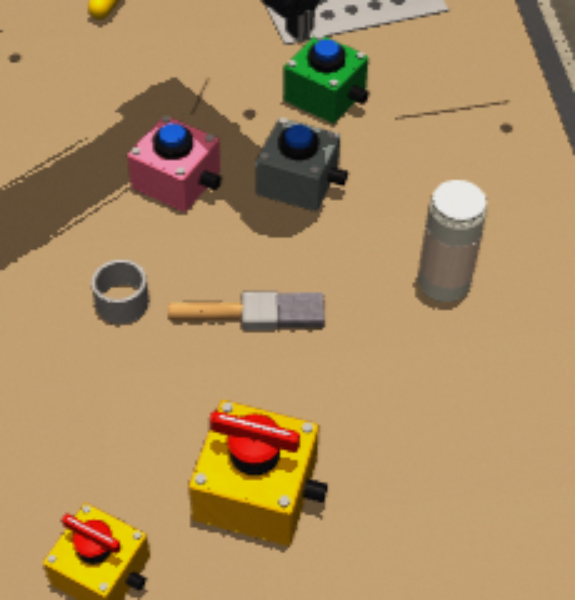

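The red button is out and untwisted (255,430), the blue one is out (298,142), and the brush, ring and can are where they stood. The arm is clear of everything.

```bash
python3 -c "
from workcell import robot
print(robot.hand_in())"
```

```text
the job is handed in; nothing more can be done
None
```

I pressed the red stop button until it latched, twisted it clockwise until it popped out, pressed and released the blue reset button, and handed the job in; the last picture showed both buttons out, the loose things in place and the arm clear, but the hand-in returned no verdict.

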